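Weigh a tub of rivets on the sprung hook

TASK

Weigh the orange tub: hang it by its bail on the sprung hook of the green balance stand, and let the spring take its whole weight gently before you let go, so that the hook neither drops, jumps nor is forced down to its stop. When the tub hangs freely and has come to rest, press the green button on the readout box fully down and let it up again, leaving the tub hanging and everything else on the bench where it is.

Things in the scene. Friction and masses are not known exactly. Their poses are not given: they have to be found in the camera images.
- tub_orange: Orange lidded tub, 0.25 to 0.75 kg (fill unknown). Origin at the centre of its underside, z up. Round body 66 mm across; white lid 69 mm across, top at z = 56 mm. Over it stands a fixed steel bail: legs 6 mm thick at y = +-40 mm, joined at the top by a bar along y (45 mm clear between lid and bar, 74 mm between legs). Front and back alike.
- tub_orange_bar (a point): Centre of the bail's round bar of the orange tub, 105 mm above its underside. The bar is 8 mm thick and runs along the tub's y axis; its lower side is 101 mm above the tub's underside.
- tub_orange_grip (a point): Point on the axis of the orange square grip stem that stands on the middle of the bar: 16 x 16 mm, sides along the tub's x and y, from 108 to 182 mm above the tub's underside. The point is at 160 mm, a good place to hold it.
- tub_blue: A blue tub of the same shape with a blue stem; stays where it is. Origin at the centre of its underside.
- hook_seat (a point): Seat of the sprung steel hook, moving with it; 220 mm above the bench unloaded. The underside of a hung bar rests here (bar centre 4 mm higher). Axes as the stand's: the hook points along -x, y across, z up. Two prongs 7 mm thick, 23 mm over both in y; from the red carriage they run with their top 15.5 mm above the seat and dip at x = 18 mm into a valley; the bar lies on its floor within x = -3 to 3 mm, on a 55 degree flank beyond.
- hook_tip (a point): Top of the hook's upturned tip, 18 mm out along -x from the seat and 17.5 mm above it (steel ends 21.5 mm out; the prongs' lowest side is 7 mm below the seat). To hang a tub, its y axis lies along the hook's y axis (either way round): bring the bar in along +x above the tip, with the lid below the prongs, until it is over the seat, then lower.
- hook (a joint): How far the hook has dipped, in m, 0 unloaded to 0.085 at the bottom stop. It stays at 0 up to about 1 N of load, then sinks about 11 mm for each further newton (90 N/m), lightly damped: let go out of balance, it bounces for 1 to 2 s. A hung tub dips it by 16 to 71 mm, depending on its weight.
- stand: Green balance stand, fixed to the bench. Origin under its column, hook along its -x; z up. Base plate 200 x 130 x 12 mm (x from -125 to 75 mm), column 36 x 60 mm from x = -6 to 34 mm, its top at 278 mm. The hook's seat lies at x = -85 mm, y = 0.
- console: Grey readout box, fixed, 110 x 120 x 60 mm high, origin at the centre of its underside; dark display on the far half of its top, the green button on the near half (x = -25 mm).
- record_top (a point): Centre of the top of the green button on the readout box; the cap is 28 mm across and moves straight down.
- record (a joint): Travel of the green button in m: 0 up, 0.006 fully down (about 5 N), springs back.
- counter: Small steel tally counter, 35 x 45 x 38 mm. Origin at the centre of its underside. Bystander.
- mallet: Hammer lying on the bench, along its x axis. Bystander.
- driver: Screwdriver lying on the bench, along its x axis. Bystander.
- pot: Dark green cup, 80 mm across, 100 mm high. Bystander.
- die_tall: Steel riveting die, 32 mm across, 55 mm high. Bystander.
- die_flat: Flat brass riveting die, 44 mm across, 24 mm high. Bystander.
There are look-alikes about, which are no part of the job. What is shaped like the console but pink or yellow is not meant.

How it is judged:
By the outcome, as a careful person would: the job done as asked, in the order asked, and still so for the second after the job is handed in, with the robot touching nothing.
It also fails if it takes over 72 s, if anything falls off the work surface, if the arm or the gripper's body presses on something with over 40 N, if the wrist force passes 120 N, or if a joint passes its speed limit or range.

ROBOT

A 7-joint arm with a two-finger parallel gripper is mounted at the origin on the work surface. World frame = base frame: x ahead of the robot, y to its left, z up, the work surface at z = 0. Lengths are in m, angles in rad, forces in N, time in s.
With the tool pointing down it reaches from about 0.4 to 0.9 m from the base axis. Payload 5.6 kg.
Tool frame: the origin (TCP) lies on the centre line of the jaws, within the pads' length; the fingertips stand 14 mm ahead of it and the grasp point (between the pads) lies 5 mm behind it; z points along the fingers, x is the direction in which the jaws open and shut, and the axes are right-handed (so a half turn about z gives the same grasp; the last joint's range is limited). The gripper opens to 92 mm and grips with 3 to 60 N. Pads are 20 mm wide; open, the fingers measure 128 mm over their backs; the gripper's body (75 mm by 189 mm) begins 69 mm behind the grasp point.
Start: joints at [-1.381, 0.468, -0.012, 1.603, 0.006, 1.071, -0.056], TCP at [0.15, 0.632, 0.193] pointing down, gripper open.
Joint ranges: [-2.53, 2.53], [-0.31, 2.02], [-1.57, 1.55], [0.28, 2.44], [-1.29, 4.43], [0.15, 1.84], [-2.92, 2.92]. Speed limits (rad/s): [2.57, 2.57, 3.14, 3.14, 3.14, 3.14, 3.14].

INTERFACE

Orientations are given as a unit quaternion [x, y, z, w].
In Python, from station import * gives the robot as it stands. Calls block until the motion is done:
- reach(position, orientation): joint-space move of the TCP to a pose.
- move_linear(position, attitude=None, feed=0.15, force_limit=None): straight line of the TCP; attitude=None keeps the orientation; feed is the mean speed in m/s. With force_limit (N) it stops when the force on the tool has changed by that much, and returns True; else False.
- move_j(angles): joint-space move.
- gripper_to(opening): finger opening in m; the grip force is fixed at half the most; returns when the fingers have stopped.
- sleep(seconds).
- inverse_kinematics(position, orientation): joint angles nearest the present ones, or None.
- get_state(): the state.
- grab_frame(name): name is "scene" or "top" or "wrist"; returns a dict with "image" (480x640x3 uint8, red, green, blue), "fov_y" (degrees; the focal length in pixels is half the picture's height over the tangent of half this angle, whatever the lens; pixels are square), "cx", "cy" (the principal point, pixels), "dist" ([k1, k2, p1, p2, k3] as OpenCV has them; the pictures are not rectified), "world_to_cam" (4x4, takes a point from world to camera coordinates); the wrist camera has in their place "tool_from_camera" (4x4, takes a point from camera to tool coordinates, whose origin is the TCP and whose axes are the tool frame's). Camera axes: x right, y down, z forward; pixel columns grow to the right and rows downward; lengths in m; the calibration is good to about 2 mm. A picture is of the moment at which its call begins: read the wrist's pose just before it. There is no depth.
A pose or a line that the arm cannot do raises IKError and nothing moves.
- finish_job(): hands the job in, once; it reports no verdict.
Trained networks look in a picture, given as the dict that the camera call returned (one of the last four; its "shot" number tells which), for a name from the list of things; names that differ only in an ending like _2 or _b are one class to them, and where a whole thing is asked for, a point or a joint stands for the part that bears it (a point fixed in the world has none). Each returns a list of dicts, best first, with "p" (0 to 1); they miss things now and then, are a little off and sometimes report something else, mostly with a low value. They report only what shows in the picture. A call takes as long as a camera call. They do not tell look-alikes from the thing itself.
- outline_of(picture, thing): "pixels" (480x640 bool, what is visible of it) and "point" ([column, row] in pixels, amid what is visible of it).
The state is a dict: "time": time; "q": joint angles; "joint_velocities": joint speeds; "effort": joint torques, N m; "tool_pos": TCP position; "ee_rot": TCP orientation; "contact_force": force on the tool from outside, world axes, zero at the start; "ft_torque": the same for the moment, N m; "opening": finger opening in m.
Only numpy, scipy, OpenCV 4.12 (cv2) and the standard library are available. Lean on these libraries where they do the work, as an engineer would, in place of code of your own. Each camera call takes 0.05 s, during which the arm holds its last target.

## Working session

There is one attempt and no reset: what is moved stays moved. The work goes in short steps, each a Python script; the robot and the scene stay as the last script left them, time stands still between calls to the robot, and variables do not carry over. Pictures are saved under pics/ and viewed, and the job is handed in when it is done.

```bash
mkdir -p pics; ls; python3 - <<'E'
from station import *
import cv2,numpy as np,pickle
s=get_state();print(s)
for n in ["scene","top","wrist"]:
    f=grab_frame(n);cv2.imwrite(f"pics/{n}0.png",f["image"][:,:,::-1]);print(n,{k:v for k,v in f.items() if k!="image"})
    pickle.dump(f,open(f"{n}0.pkl","wb"))
E
```

```text
pics
{'time': 0.0, 'q': array([-1.38100401,  0.46839784, -0.01158182,  1.60360626,  0.00599416,
        1.07141501, -0.05631716]), 'joint_velocities': array([ 0.00018531,  0.0006962 ,  0.00050657,  0.00022077, -0.00194515,
       -0.00107508,  0.00028862]), 'effort': array([ 6.01039046e-04, -5.20574605e+01, -1.27585174e-02, -2.43745548e+01,
       -5.67480130e-02,  1.69907202e-02,  1.48826612e-04]), 'tool_pos': array([0.1498909 , 0.63184232, 0.19233417]), 'ee_rot': array([ 7.84472568e-01,  6.20162871e-01, -6.61058506e-04,  6.04950229e-04]), 'contact_force': array([-0.51812266,  0.14260147,  0.03383895]), 'ft_torque': array([ 0.00356242, -0.02139716, -0.01551073]), 'opening': 0.09161252544600974}
scene {'fov_y': 55.24768545823913, 'cx': 318.5040782657593, 'cy': 238.38843270204407, 'dist': array([-0.00689107,  0.        ,  0.        ,  0.        ,  0.        ]), 'world_to_cam': array([[-0.31427682,  0.94927393,  0.01044436,  0.13640055],
       [ 0.53753757,  0.18700964, -0.8222413 , -0.18093899],
       [-0.78248543, -0.25279714, -0.5690432 ,  1.68906038],
       [ 0.        ,  0.    
[... 321 characters left out ...]
, -0.06839752,  0.54929887],
       [ 0.06868444,  0.02052432, -0.99742729,  1.64030053],
       [ 0.        ,  0.        ,  0.        ,  1.        ]]), 'shot': 2}
wrist {'fov_y': 61.556133888811644, 'cx': 320.43837198555576, 'cy': 232.6569749774514, 'dist': array([0.02659359, 0.        , 0.        , 0.        , 0.        ]), 'tool_from_camera': array([[ 9.99999788e-01,  2.55897564e-04, -5.98769186e-04,
         4.81759367e-04],
       [-1.06352265e-04,  9.71381699e-01,  2.37523859e-01,
        -6.63814050e-02],
       [ 6.42415206e-04, -2.37523745e-01,  9.71381520e-01,
        -1.91539782e-01],
       [ 0.00000000e+00,  0.00000000e+00,  0.00000000e+00,
         1.00000000e+00]]), 'shot': 3}
```

View pics/scene0.png

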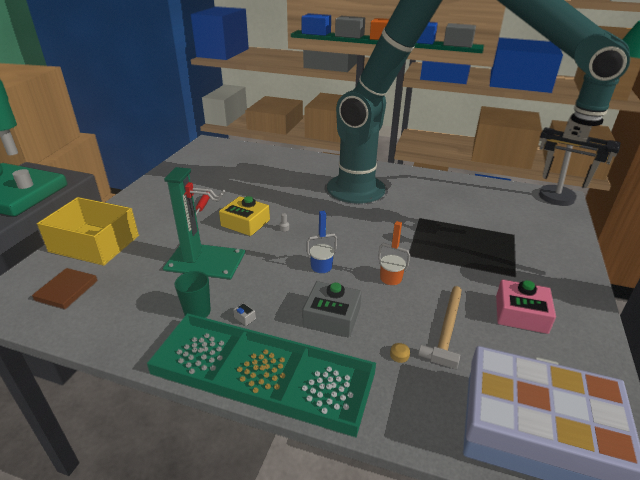

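View pics/top0.png

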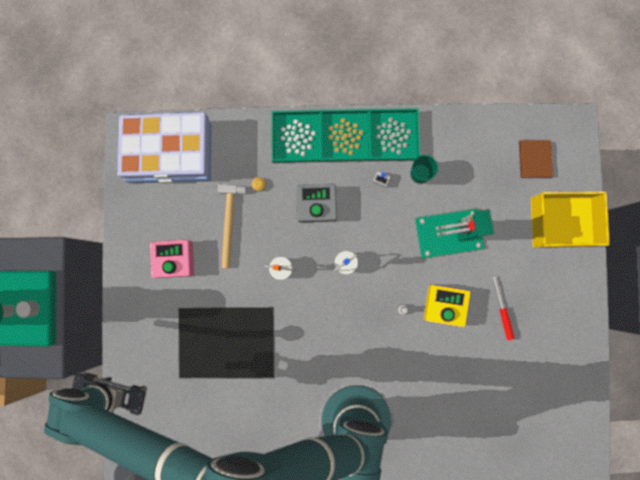

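View pics/wrist0.png

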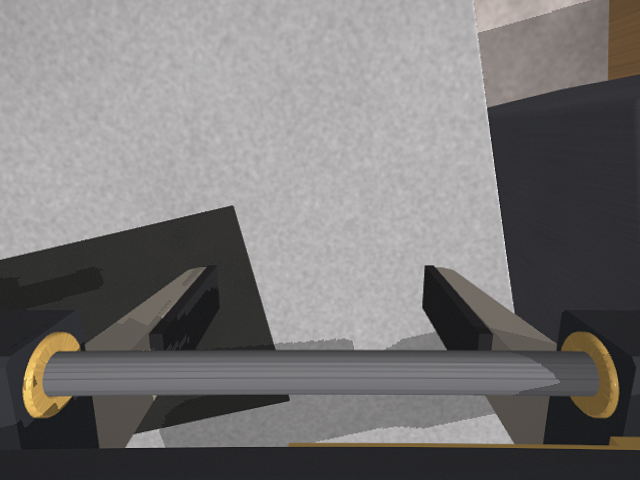

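Orange tub: scene (393,268), top (281,268). The grey console with green button is at scene (333,305), top (317,203). The pink and yellow boxes are decoys. The green stand is at scene (197,225), top (455,232), with its hook pointing towards image left (+y).

```bash
cat > h.py <<'E'
import numpy as np,cv2
from scipy.spatial.transform import Rotation as R
def K(f):
    h=f["image"].shape[0];fl=h/2/np.tan(np.radians(f["fov_y"])/2)
    return np.array([[fl,0,f["cx"]],[0,fl,f["cy"]],[0,0,1.]])
def w2c(f,s=None):
    if "world_to_cam" in f: return f["world_to_cam"]
    T=np.eye(4);T[:3,:3]=R.from_quat(s["ee_rot"]).as_matrix();T[:3,3]=s["tool_pos"]
    return np.linalg.inv(T@f["tool_from_camera"])
def ray(f,px,W):
    u=cv2.undistortPoints(np.array([[px]],float),K(f),f["dist"])[0,0]
    Rm=W[:3,:3];o=-Rm.T@W[:3,3];d=Rm.T@np.array([u[0],u[1],1]);return o,d/np.linalg.norm(d)
def onz(f,px,z,W):
    o,d=ray(f,px,W);return o+d*(z-o[2])/d[2]
def tri(rs):
    A=np.zeros((3,3));b=np.zeros(3)
    for o,d in rs:
        P=np.eye(3)-np.outer(d,d);A+=P;b+=P@o
    x=np.linalg.solve(A,b);return x,[np.linalg.norm((np.eye(3)-np.outer(d,d))@(x-o)) for o,d in rs]
def proj(f,p,W):
    p=np.atleast_2d(p);r,_=cv2.Rodrigues(W[:3,:3]);return cv2.projectPoints(p.reshape(-1,1,3).astype(float),r,W[:3,3],K(f),f["dist"])[0][:,0]
E
python3 - <<'E'
from station import *
from h import *
fs={n:grab_frame(n) for n in ["scene","top"]}
for t in ["tub_orange","tub_orange_grip","tub_orange_bar","tub_blue","hook_seat","hook_tip","hook","stand","console","record_top","record","driver","die_tall"]:
    for n,f in fs.items():
        o=outline_of(f,t)
        print(t,n,[(round(d["p"],2),np.round(d["point"]).tolist(),int(d["pixels"].sum())) for d in o[:3]])
im=fs["top"]["image"]
cv2.imwrite("pics/topc.png",cv2.resize(im[160:290,250:500,::-1],None,fx=3.2,fy=3.2,interpolation=2))
im=fs["scene"]["image"]
cv2.imwrite("pics/scenec.png",cv2.resize(im[150:350,160:430,::-1],None,fx=2.9,fy=2.9,interpolation=2))
E
```

```text
tub_orange scene [(0.69, [395.0, 265.0], 900)]
tub_orange top [(0.78, [278.0, 264.0], 413)]
tub_orange_grip scene [(0.88, [392.0, 265.0], 888), (0.44, [334.0, 310.0], 2541), (0.22, [201.0, 190.0], 298)]
tub_orange_grip top [(0.73, [282.0, 269.0], 435), (0.58, [424.0, 169.0], 652), (0.43, [402.0, 309.0], 88)]
tub_orange_bar scene [(0.91, [393.0, 265.0], 911)]
tub_orange_bar top [(0.86, [282.0, 268.0], 413), (0.27, [402.0, 310.0], 102)]
tub_blue scene [(0.86, [319.0, 249.0], 901), (0.26, [445.0, 348.0], 1259)]
tub_blue top [(0.7, [346.0, 263.0], 470)]
hook_seat scene [(0.7, [200.0, 189.0], 360)]
hook_seat top [(0.54, [466.0, 226.0], 141)]
hook_tip scene [(0.81, [202.0, 190.0], 365)]
hook_tip top [(0.57, [454.0, 231.0], 157)]
hook scene [(0.76, [199.0, 190.0], 297)]
hook top [(0.52, [454.0, 227.0], 174)]
stand scene [(0.77, [190.0, 243.0], 3800)]
stand top [(0.87, [454.0, 230.0], 2969), (0.39, [422.0, 168.0], 667)]
console scene [(0.9, [527.0, 305.0], 2581), (0.9, [243.0, 214.0], 1434), (0.63, [332.0, 307.0], 2442)]
console top [(0.94, [317.0, 202.0], 1477), (0.78, [447.0, 307.0], 1541), (0.76, [170.0, 257.0], 1625)]
record_top scene [(0.6, [330.0, 287.0], 92), (0.58, [247.0, 199.0], 37), (0.49, [393.0, 264.0], 1037)]
record_top top [(0.66, [446.0, 314.0], 63), (0.45, [315.0, 207.0], 44), (0.44, [167.0, 262.0], 76)]
record scene []
record top [(0.47, [314.0, 208.0], 56), (0.34, [278.0, 267.0], 379)]
driver scene [(0.62, [333.0, 287.0], 80), (0.56, [202.0, 202.0], 110)]
driver top [(0.43, [455.0, 226.0], 247)]
die_tall scene []
die_tall top []
```

View pics/topc.png

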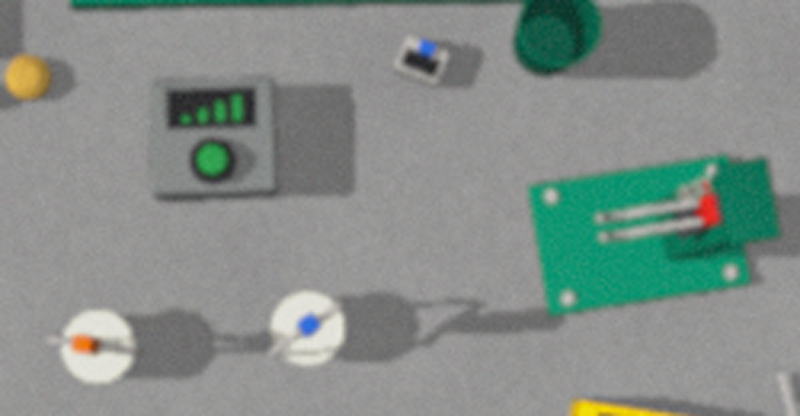

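View pics/scenec.png

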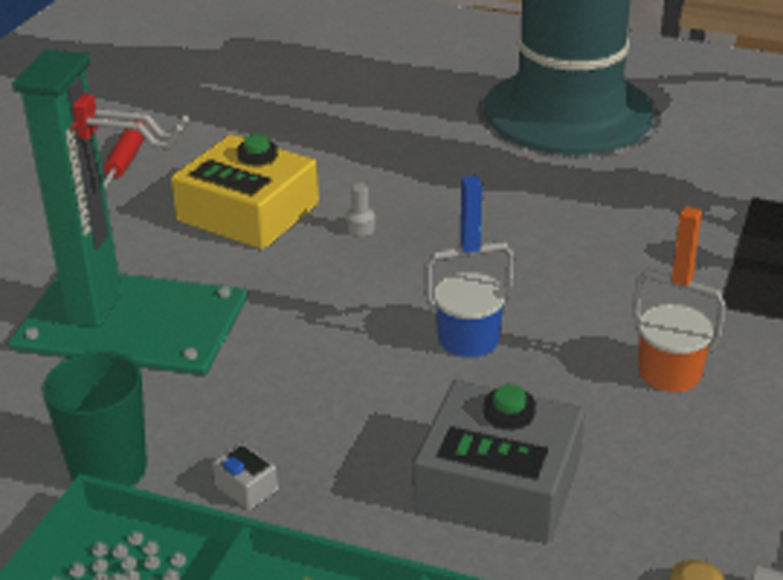

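```bash
python3 - <<'E'
from h import *
import pickle
s=pickle.load(open("scene0.pkl","rb"));t=pickle.load(open("top0.pkl","rb"))
Ws,Wt=w2c(s),w2c(t)
c=lambda x,y:(250+x/3.2-.0,160+y/3.2)
d=lambda x,y:(160+x/2.9,150+y/2.9)
for n,a,z in [("lid",c(98,347),.056),("stemtop",c(82,343),.182),("barL",c(50,341),.105),("barR",c(135,349),.105),("basecorn1",c(530,188),.012),("basecorn2",c(549,314),.012),("tip1",c(600,216),.2375),("tip2",c(604,238),.2375),("red1",c(700,192),.235),("red2",c(715,226),.235),("coltop a",c(667,176),.278),("coltopb",c(765,160),.278),("coltopc",c(778,236),.278),("btn",c(212,160),.068),("consTL",c(152,78),.06),("consTR",c(272,80),.06),("consBL",c(155,197),.06),("cBR",c(275,193),.06)]:
    print(n,np.round(onz(t,a,z,Wt),3))
for n,a,b in [("stemtop",c(82,343),d(690,211)),("btn",c(212,160),d(510,393)),("bluetop",c(308,325),d(472,180)),("tip",c(600,216),d(168,141)),("tip2",c(600,216),d(184,123)),("tip3",c(604,238),d(184,123))]:
    x,e=tri([ray(t,a,Wt),ray(s,b,Ws)]);print(n,np.round(x,3),np.round(e,4))
E
```

```text
lid [0.464 0.22  0.056]
stemtop [0.466 0.22  0.182]
barL [0.469 0.259 0.105]
barR [0.461 0.181 0.105]
basecorn1 [ 0.612 -0.194  0.012]
basecorn2 [ 0.491 -0.209  0.012]
tip1 [ 0.564 -0.22   0.238]
tip2 [ 0.546 -0.223  0.238]
red1 [ 0.584 -0.305  0.235]
red2 [ 0.555 -0.317  0.235]
coltop a [ 0.593 -0.268  0.278]
coltopb [ 0.605 -0.35   0.278]
coltopc [ 0.542 -0.358  0.278]
btn [0.637 0.111 0.068]
consTL [0.717 0.167 0.06 ]
consTR [0.713 0.054 0.06 ]
consBL [0.604 0.165 0.06 ]
cBR [0.606 0.052 0.06 ]
stemtop [0.465 0.22  0.183] [0.0005 0.0005]
btn [0.636 0.11  0.081] [0.0001 0.0001]
bluetop [0.479 0.024 0.182] [0. 0.]
tip [ 0.567 -0.226  0.223] [0.0037 0.0037]
tip2 [ 0.563 -0.217  0.241] [0.0024 0.0024]
tip3 [ 0.546 -0.224  0.231] [0.0002 0.0002]
```

Consistent so far. Stem top triangulates to z=0.183 at (0.465, 0.220), and the hook tips sit near (0.555, -0.222, 0.235). Next I take wrist views of the hook, then the tub.

```bash
cat >> h.py <<'E'
def down(ang): # jaw axis at world angle ang, tool pointing down
    x=np.array([np.cos(ang),np.sin(ang),0]);z=np.array([0,0,-1.]);y=np.cross(z,x)
    return R.from_matrix(np.c_[x,y,z]).as_quat()
E
cat > look.py <<'E'
from station import *
from h import *
import pickle
def look(tag,target,ang,z,lat):
    q=down(ang);M=R.from_quat(q).as_matrix()
    for i,l in enumerate(lat):
        p=np.array([target[0],target[1],0])+M[:,1]*0.066+M[:,0]*l;p[2]=z
        if i==0: reach(p,q)
        else: move_linear(p,feed=0.2)
        sleep(0.3)
        s=get_state();f=grab_frame("wrist");pickle.dump((f,s),open(f"{tag}{i}.pkl","wb"))
        cv2.imwrite(f"pics/{tag}{i}.png",f["image"][:,:,::-1]);print(tag,i,s["time"],np.round(s["tool_pos"],4),np.round(s["q"],2))
E
python3 - <<'E'
from look import *
print(inverse_kinematics([.557,-.24,.3],down(.12)))
look("tub",[.465,.22],np.radians(84),.31,[.05,-.05])
look("hook",[.557,-.235],.12,.37,[-.06,.06])
E
```

```text
[-0.45205435  0.47893638  1.14044152  1.63756656 -0.44745373  1.31703907
  0.88129313]
tub 0 3.825 [0.5356 0.2632 0.3098] [-0.68  0.28  0.21  1.61 -0.06  1.26  1.01]
tub 1 4.825 [0.5253 0.1645 0.3097] [-0.58  0.19  0.26  1.72 -0.05  1.23  1.15]
hook 0 6.9083 [ 0.5056 -0.3072  0.3699] [-0.17  0.29  0.85  1.56 -0.22  1.39  0.82]
hook 1 8.0083 [ 0.6239 -0.2937  0.3707] [-0.11  0.51  0.8   1.3  -0.36  1.48  0.78]
```

```bash
python3 - <<'E'
import cv2,numpy as np
for t in ["tub","hook"]:
    a=[cv2.imread(f"pics/{t}{i}.png") for i in (0,1)]
    cv2.imwrite(f"pics/{t}_two.png",cv2.resize(np.vstack([a[0][:300],a[1][:300]]),None,fx=1,fy=1))
E
```

```text
(no output)
```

View pics/tub_two.png

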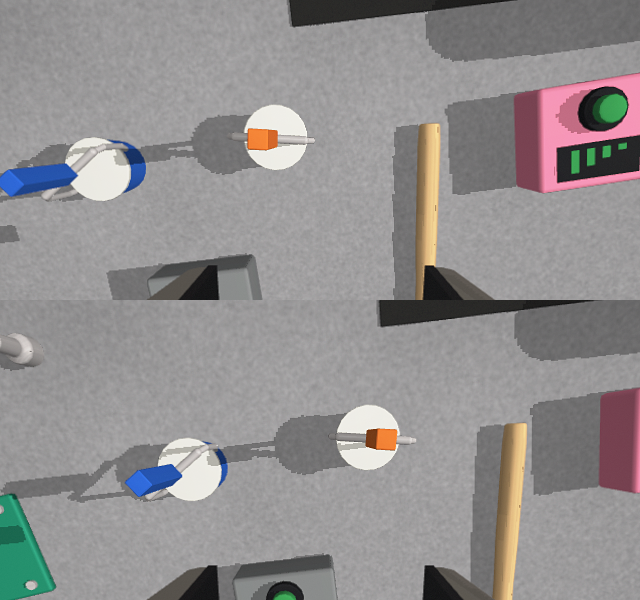

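View pics/hook_two.png

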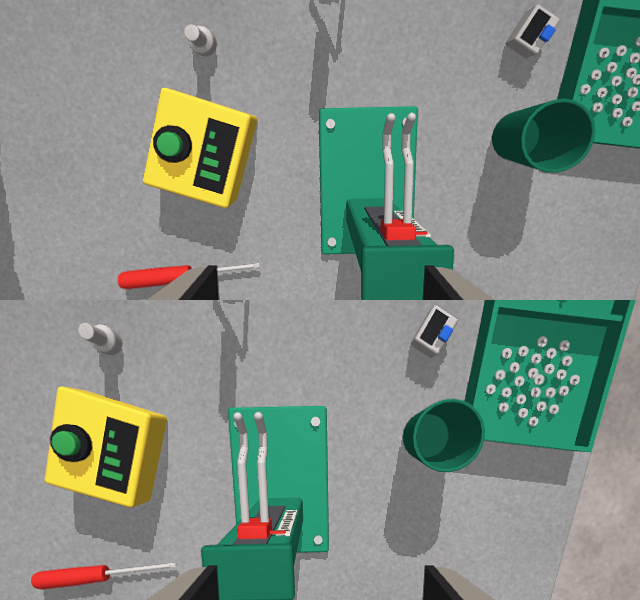

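Orange stem top: tub0 (262,139), tub1 (381,139). The blue tub sits to its left at (98,168). The two hook prongs, seen from above, have tips at hook0 (390,117)/(409,117) and hook1 (238,117)/(257,117). I'll enlarge both for precise points.

```bash
python3 - <<'E'
import cv2,numpy as np
a=[cv2.imread(f"pics/tub{i}.png") for i in (0,1)]
c=[cv2.resize(a[0][95:185,220:330],None,fx=6,fy=6,interpolation=1)[:,:],cv2.resize(a[1][95:185,320:430],None,fx=6,fy=6,interpolation=1)]
cv2.imwrite("pics/tubz0.png",c[0]);cv2.imwrite("pics/tubz1.png",c[1])
a=[cv2.imread(f"pics/hook{i}.png") for i in (0,1)]
c=[cv2.resize(a[0][100:250,340:460],None,fx=4,fy=4,interpolation=1),cv2.resize(a[1][100:250,200:320],None,fx=4,fy=4,interpolation=1)]
cv2.imwrite("pics/hookz.png",np.hstack([c[0][:,:400],c[1][:,:400]]))
cv2.imwrite("pics/tubz.png",cv2.resize(np.vstack([a for a in c and [cv2.imread("pics/tubz0.png"),cv2.imread("pics/tubz1.png")]]),None,fx=.55,fy=.55))
E
```

```text
(no output)
```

View pics/tubz0.png

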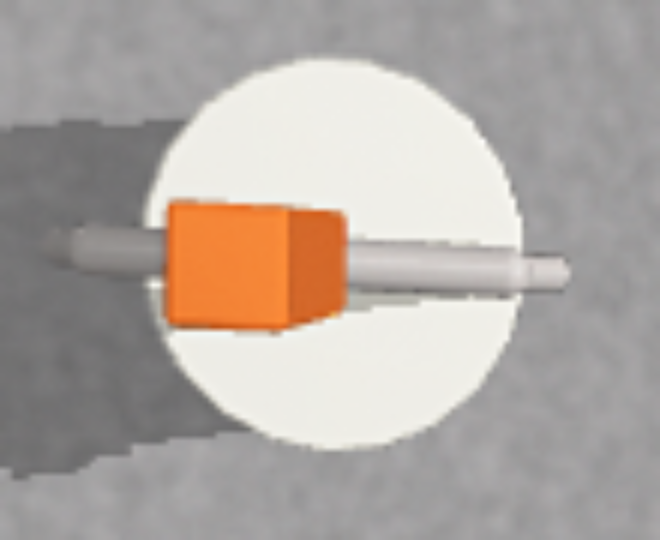

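View pics/tubz1.png

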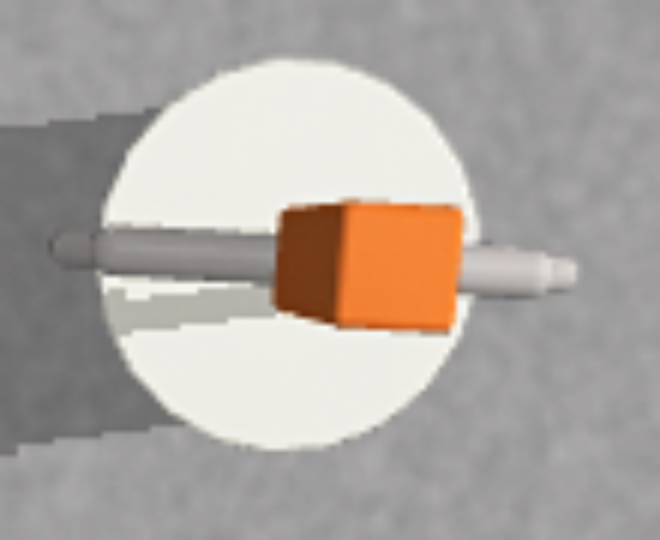

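View pics/hookz.png

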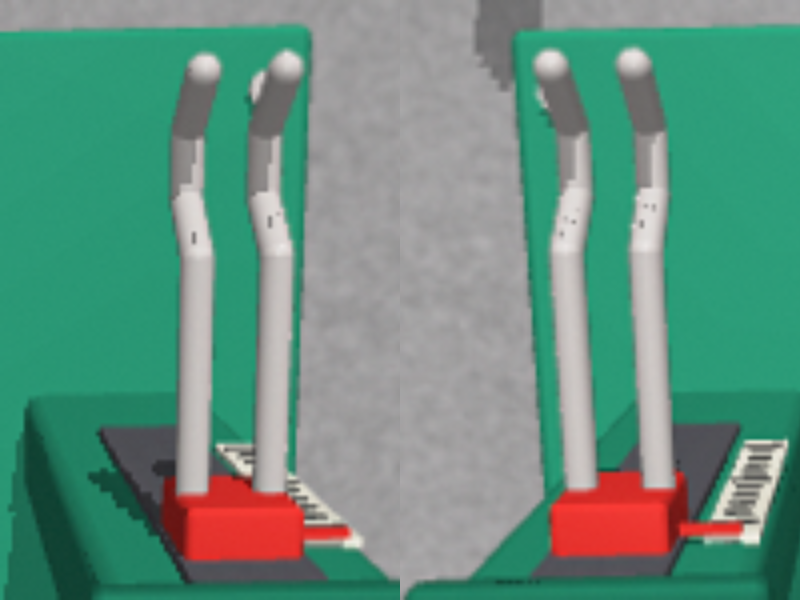

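```bash
cat > m.py <<'E'
from h import *
import pickle
L=lambda n:pickle.load(open(n+".pkl","rb"))
t0,t1,h0,h1=L("tub0"),L("tub1"),L("hook0"),L("hook1")
u=lambda x,y,k,ox,oy:((x+.5)/k-.5+ox,(y+.5)/k-.5+oy)
def T(a,b,A,B):
    x,e=tri([ray(A[0],a,w2c(*A)),ray(B[0],b,w2c(*B))]);return x,e
def Z(a,A,z): return onz(A[0],a,z,w2c(*A))
if __name__=="__main__":
    A=lambda x,y:u(x,y,6,220,95);B=lambda x,y:u(x,y,6,320,95)
    for n,a,b in [("stem",A(228,266),B(400,267)),("stemTL",A(169,203),B(347,203)),("stemTR",A(290,207),B(461,207)),("stemBL",A(166,325),B(340,325)),("stemBR",A(280,330),B(453,330)),("lid",A(334,254),B(290,254)),("barR",A(570,273),B(577,276)),("barL",A(42,246),B(50,249))]:
        x,e=T(a,b,t0,t1);print(n,np.round(x,4),np.round(e,4))
    for n in [("barR",A(515,268)),("barL",A(80,247))]: print(n[0],np.round(Z(n[1],t0,.105),4))
    A=lambda x,y:u(x,y,4,340,100);B=lambda x,y:u(x-400,y,4,200,100)
    for n,a,b in [("tipL",A(205,68),B(550,64)),("tipR",A(287,66),B(633,62)),("floorL",A(187,163),B(573,160)),("floorR",A(265,162),B(650,159)),("bendL",A(197,250),B(568,245)),("bendR",A(275,248),B(648,243)),("rootL",A(193,490),B(582,485)),("rootR",A(270,488),B(658,484))]:
        x,e=T(a,b,h0,h1);print(n,np.round(x,4),np.round(e,4))
    import cv2
E
python3 m.py
```

```text
stem [0.4684 0.2217 0.1812] [0. 0.]
stemTL [0.4598 0.2154 0.1816] [0.0001 0.0001]
stemTR [0.4618 0.2303 0.1788] [0. 0.]
stemBL [0.4748 0.2132 0.1839] [0.0001 0.0001]
stemBR [0.4769 0.2276 0.1836] [0. 0.]
lid [0.4676 0.2218 0.0564] [0.0001 0.0001]
barR [0.475  0.264  0.0942] [0.0002 0.0002]
barL [0.4619 0.1786 0.0939] [0.0001 0.0001]
barR [0.473  0.2555 0.105 ]
barL [0.4627 0.1871 0.105 ]
tipL [ 0.5503 -0.2215  0.2357] [0. 0.]
tipR [ 0.5661 -0.2192  0.2349] [0. 0.]
floorL [ 0.5526 -0.2396  0.2174] [0.0001 0.0001]
floorR [ 0.5686 -0.2375  0.2179] [0.0001 0.0001]
bendL [ 0.5553 -0.2562  0.2307] [0.0001 0.0001]
bendR [ 0.5711 -0.254   0.2293] [0.0001 0.0001]
rootL [ 0.5621 -0.305   0.2327] [0.0001 0.0001]
rootR [ 0.5778 -0.3026  0.2331] [0.0001 0.0001]
```

The measurements agree: 
- Tub at (0.468, 0.2217), bar angle 81.8°, stem top z≈0.182.
- Seat at (0.5607, -0.2384), hook y-axis at 8.0°.

I'll grasp and lift.

```bash
python3 - <<'E'
from look import *
q=down(np.radians(81.8))
reach([.468,.2217,.34],q)
move_linear([.468,.2217,.155],feed=.12)
sleep(.2);s=get_state();print(s["time"],s["tool_pos"],s["contact_force"])
gripper_to(0.0);sleep(.2);s=get_state();print(s["opening"],s["tool_pos"],s["contact_force"])
move_linear([.468,.2217,.20],feed=.08)
sleep(.5)
for i in range(6): s=get_state();print(np.round(s["contact_force"],2),np.round(s["ft_torque"],3),s["time"]);sleep(.05)
s=get_state();f=grab_frame("wrist");pickle.dump((f,s),open("held.pkl","wb"));cv2.imwrite("pics/held.png",f["image"][:,:,::-1])
f=grab_frame("scene");cv2.imwrite("pics/held_s.png",cv2.resize(f["image"][150:330,300:520,::-1],None,fx=3.5,fy=3.5))
E
```

```text
11.9 [0.4682161  0.22184356 0.15538524] [ 0.01276917 -0.59752288 -0.03093646]
0.015306625154634594 [0.46801013 0.22162718 0.15500188] [-0.72756521 -0.79970561  0.58482466]
[-0.9  -0.13 -4.54] [ 0.047 -0.069  0.015] 14.4583
[-0.03  0.61 -3.55] [ 0.035  0.032 -0.016] 14.5083
[-0.4   0.37 -3.95] [-0.004  0.001 -0.006] 14.5583
[-0.33  0.59 -3.58] [ 0.036  0.004 -0.061] 14.6083
[-0.01 -0.17 -3.91] [-0.026 -0.027 -0.   ] 14.6583
[ 0.16  0.1  -3.84] [ 0.041  0.036 -0.016] 14.7083
```

View pics/held.png

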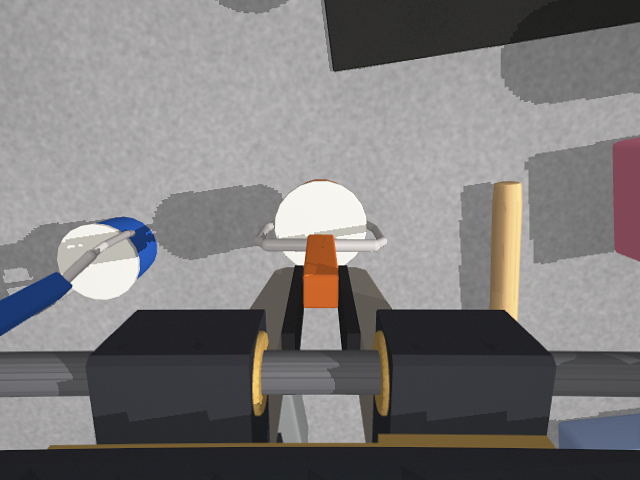

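View pics/held_s.png

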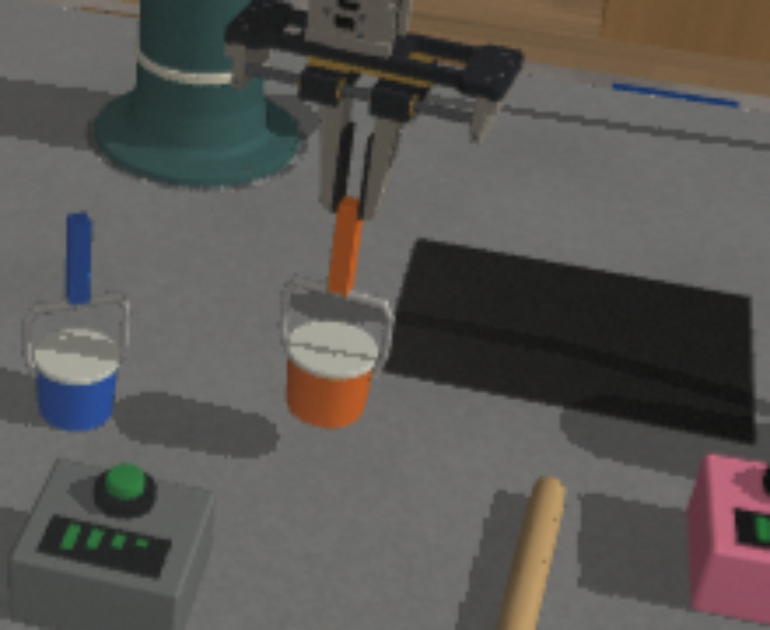

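The tub is held, bar at row 243, with a load of about 3.9 N (≈0.39 kg). Checking for slip or tilt against the prediction.

```bash
python3 - <<'E'
from m import *
f,s=L("held");print(s["tool_pos"])
M=R.from_quat(s["ee_rot"]).as_matrix()
W=w2c(f,s);g=s["tool_pos"]+M@[0,0,-.005]; base=g-[0,0,.16]
yd=M[:,0]
for n,p in [("lid",base+[0,0,.056]),("bar",base+[0,0,.105]),("barp",base+[0,0,.105]+.04*yd),("barm",base+[0,0,.105]-.04*yd),("stemtop",base+[0,0,.182])]: print(n,np.round(proj(f,p,W),1))
c=cv2.cvtColor(f["image"],4);cv2.imwrite("pics/heldz.png",cv2.resize(c[170:320,240:400],None,fx=5,fy=5,interpolation=1)[:600] if 0 else cv2.resize(c[170:320,240:400],None,fx=4,fy=4,interpolation=1))
E
```

```text
[0.46801936 0.22170192 0.20002806]
lid [[320.  226.5]]
bar [[319.9 244.1]]
barp [[384.3 244.1]]
barm [[255.5 244. ]]
stemtop [[319.6 290.9]]
```

View pics/heldz.png

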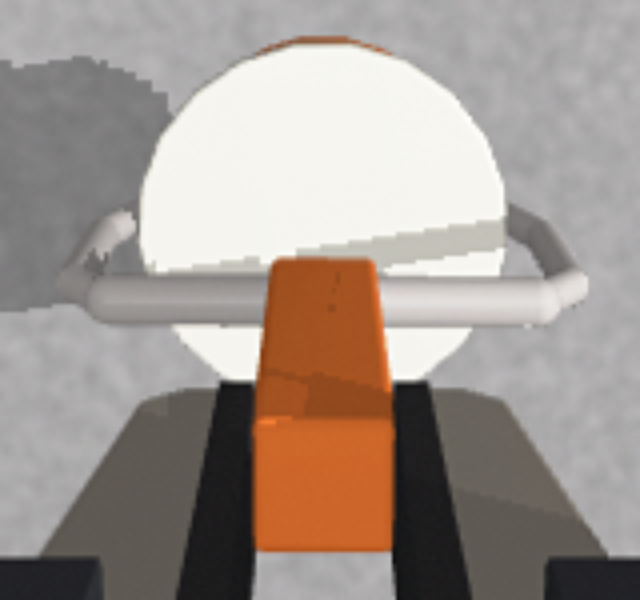

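Within 1 px of prediction, so the tub is upright and hasn't slipped. Moving to the approach point in front of the hook.

```bash
python3 - <<'E'
from look import *
q=down(np.radians(8.0)); hd=np.array([-.139,.990,0]);seat=np.array([.5607,-.2384,0])
move_linear([.468,.2217,.365],feed=.15)
p=seat+.12*hd
move_linear([p[0],p[1],.365],q,feed=.14)
print(get_state()["time"])
move_linear([p[0],p[1],.3015],feed=.1)
sleep(.3)
s=get_state();print(s["time"],s["tool_pos"],s["contact_force"],np.round(s["q"],2))
f=grab_frame("wrist");pickle.dump((f,s),open("pre.pkl","wb"));cv2.imwrite("pics/pre.png",f["image"][:,:,::-1])
f=grab_frame("scene");pickle.dump(f,open("pres.pkl","wb"));cv2.imwrite("pics/pre_s.png",cv2.resize(f["image"][120:300,130:370,::-1],None,fx=3.3,fy=3.3))
E
```

```text
18.7583
19.8417 [ 0.54423295 -0.11962718  0.30190289] [ 0.34174778  0.27241209 -3.19936712] [-0.56  0.26  0.87  1.74 -0.21  1.23  0.51]
```

View pics/pre.png

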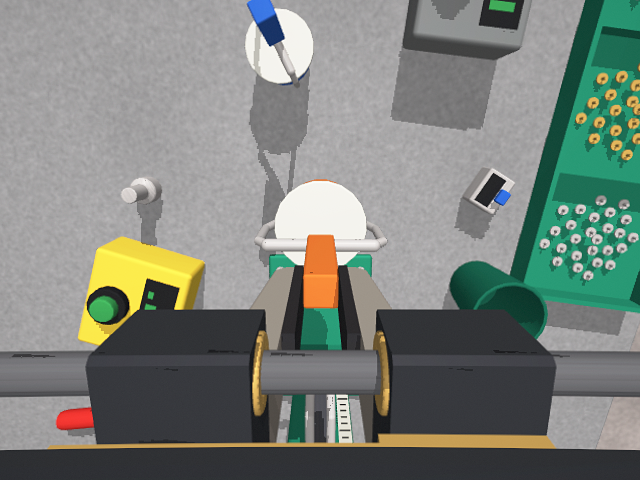

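View pics/pre_s.png

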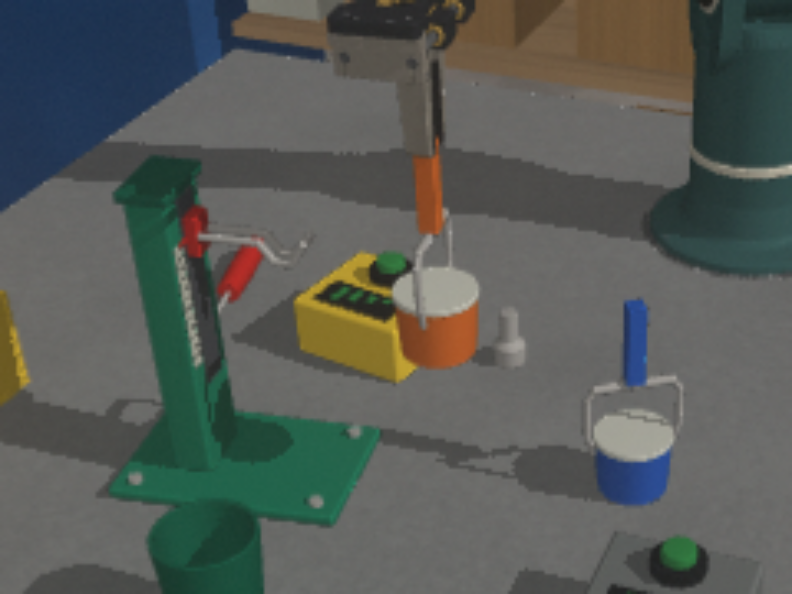

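The tub is upright with its bar along the hook's y. Its lid is just below the prongs and its bar just above the tip. Moving in.

```bash
python3 - <<'E'
from look import *
seat=np.array([.5607,-.2384,0])
print(move_linear([seat[0],seat[1],.3015],feed=.06,force_limit=4))
sleep(.3);F=[]
for i in range(20): F.append(get_state()["contact_force"]);sleep(.02)
s=get_state();print(s["time"],s["tool_pos"],np.mean(F,0),np.std(F,0))
f=grab_frame("wrist");pickle.dump((f,s),open("over.pkl","wb"));cv2.imwrite("pics/over.png",f["image"][:,:,::-1])
f=grab_frame("scene");cv2.imwrite("pics/over_s.png",cv2.resize(f["image"][150:270,140:300,::-1],None,fx=5,fy=5))
E
```

```text
False
22.725 [ 0.56069953 -0.2384148   0.30151171] [-0.01575043  0.07629021 -3.818582  ] [0.38508082 0.46790214 0.42313254]
```

View pics/over_s.png

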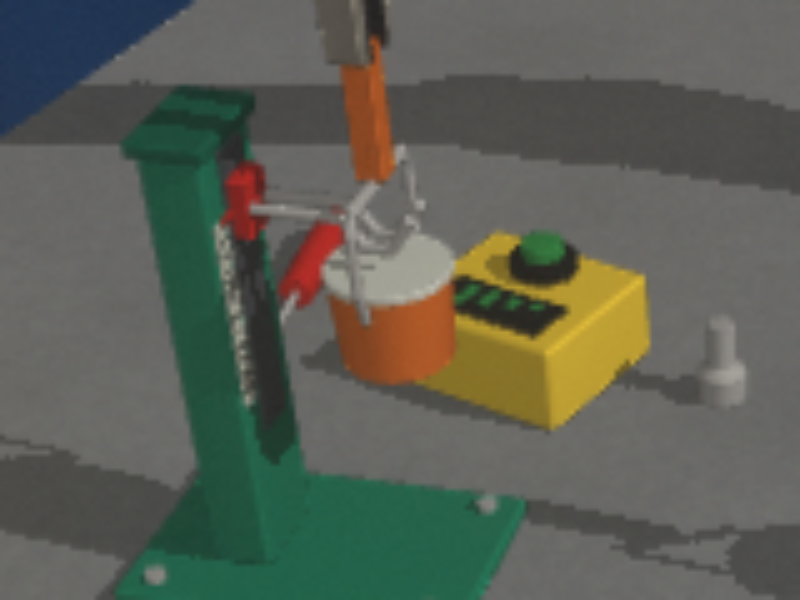

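View pics/over.png

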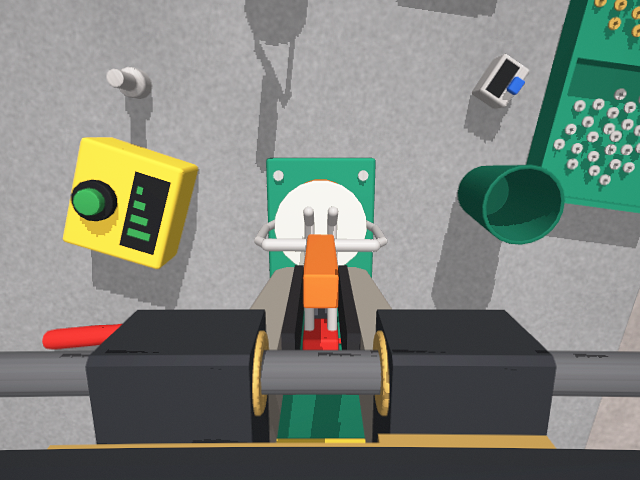

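The bar is over the valley between tip and carriage with no contact yet. The load is 3.82 N, so I expect contact at TCP z≈0.274 and balance near z≈0.243. Lowering in slow steps while averaging the force.

```bash
python3 - <<'E'
from look import *
def avg(t=.4):
    F=[]
    for i in range(20): F.append(get_state()["contact_force"]);sleep(t/20)
    return np.mean(F,0)
seat=np.array([.5607,-.2384,0])
for z in [.278,.270,.260,.250]:
    r=move_linear([seat[0],seat[1],z],feed=.025,force_limit=6);sleep(.2)
    print(r,z,get_state()["tool_pos"],np.round(avg(),2),get_state()["time"])
    if r: break
s=get_state();f=grab_frame("wrist");pickle.dump((f,s),open("low.pkl","wb"));cv2.imwrite("pics/low.png",f["image"][:,:,::-1])
f=grab_frame("scene");cv2.imwrite("pics/low_s.png",cv2.resize(f["image"][150:270,140:300,::-1],None,fx=5,fy=5))
E
```

```text
False 0.278 [ 0.56075042 -0.23841596  0.27812964] [-0.06 -0.06 -3.49] 24.45
False 0.27 [ 0.56081036 -0.23848437  0.27017026] [ 0.57 -0.13 -2.26] 25.45
False 0.26 [ 0.56074612 -0.23845746  0.26015516] [ 0.61  0.   -1.47] 26.5333
False 0.25 [ 0.5607536  -0.2384653   0.25013293] [ 0.45 -0.14 -0.56] 27.6167
```

View pics/low_s.png

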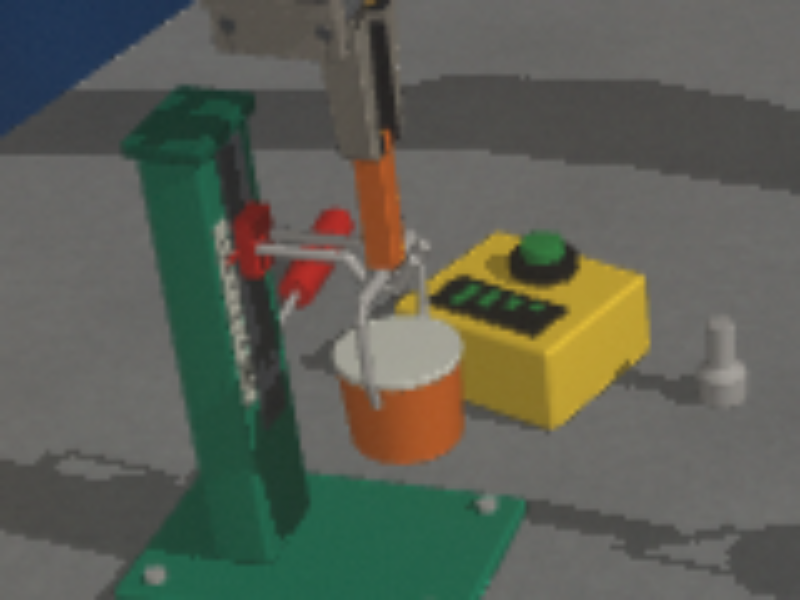

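View pics/low.png

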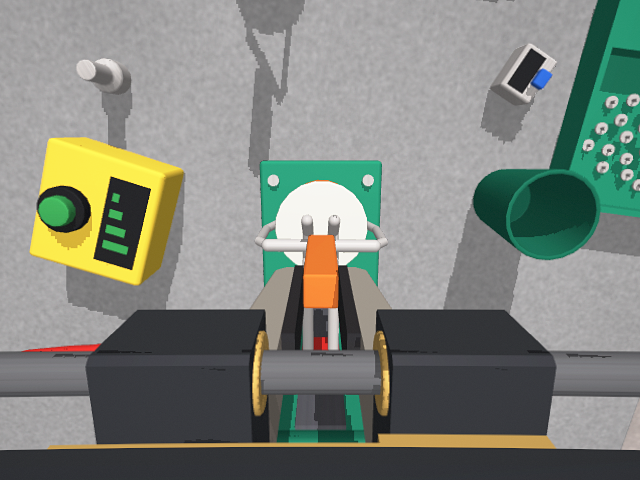

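The spring is taking load at 0.09 N/mm, as specified. Extrapolated balance is at z≈0.2435.

```bash
python3 - <<'E'
from look import *
def avg(t=.8,n=50):
    F=[]
    for i in range(n): F.append(get_state()["contact_force"]);sleep(t/n)
    return np.mean(F,0)
move_linear([.5607,-.2384,.2435],feed=.015);sleep(.3)
F=avg();print(F)
z=.2435+np.clip((F[2]+0.0)/90,-.003,.003)   # Fz>0: hook pushing up on the hand -> raise
if abs(z-.2435)>.0008:
    move_linear([.5607,-.2384,z],feed=.01);sleep(.3);print(z,avg())
s=get_state();print(s["time"],s["tool_pos"])
E
```

```text
[ 0.70374918 -0.07204769  0.02276327]
29.4333 [ 0.56067498 -0.23842396  0.24349153]
```

Fz is 0.02 N, so the spring carries the whole weight. Releasing.

```bash
python3 - <<'E'
from look import *
gripper_to(0.06)
s=get_state();print(s["time"],s["opening"],s["contact_force"])
f=grab_frame("wrist");cv2.imwrite("pics/rel.png",f["image"][:,:,::-1])
f0=grab_frame("scene")
sleep(.3);f=grab_frame("scene")
a=[cv2.resize(x["image"][150:270,140:300,::-1],None,fx=2.5,fy=2.5) for x in (f0,f)]
cv2.imwrite("pics/rel_s.png",np.hstack(a))
E
```

```text
30.225 0.05982544755332453 [-0.64569701  0.30899273  0.30871315]
```

View pics/rel.png

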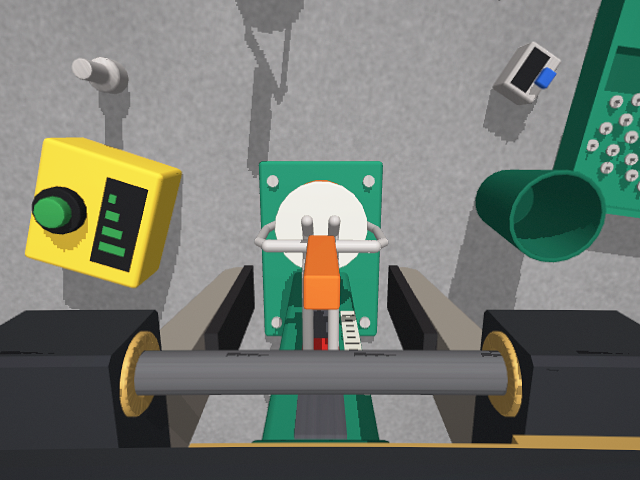

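View pics/rel_s.png

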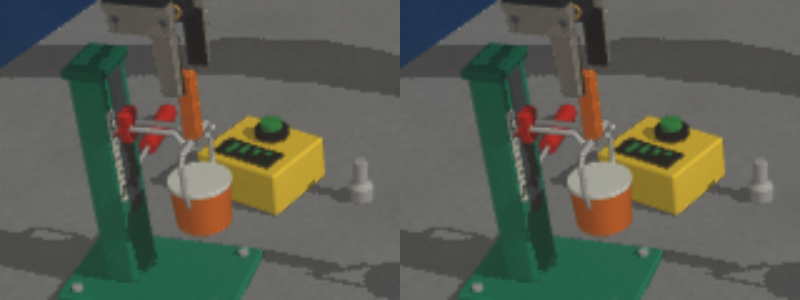

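It hangs level and shows no bounce between frames. Retreating straight up and looking at the grey console's button.

```bash
python3 - <<'E'
from look import *
move_linear([.5607,-.2384,.42],feed=.12)
f=grab_frame("scene");cv2.imwrite("pics/ret_s.png",cv2.resize(f["image"][150:330,140:380,::-1],None,fx=3,fy=3))
print(get_state()["time"])
look("btn",[.636,.110],np.radians(84),.28,[-.04,.04])
a=[cv2.imread(f"pics/btn{i}.png")[:300] for i in (0,1)];cv2.imwrite("pics/btn_two.png",np.vstack(a))
E
```

```text
32.35
btn 0 34.0 [0.6976 0.0625 0.2805] [-0.5   0.52  0.55  1.39 -0.28  1.3   1.54]
btn 1 34.9 [0.7059 0.1412 0.2803] [-0.58  0.56  0.54  1.33 -0.29  1.32  1.42]
```

View pics/ret_s.png

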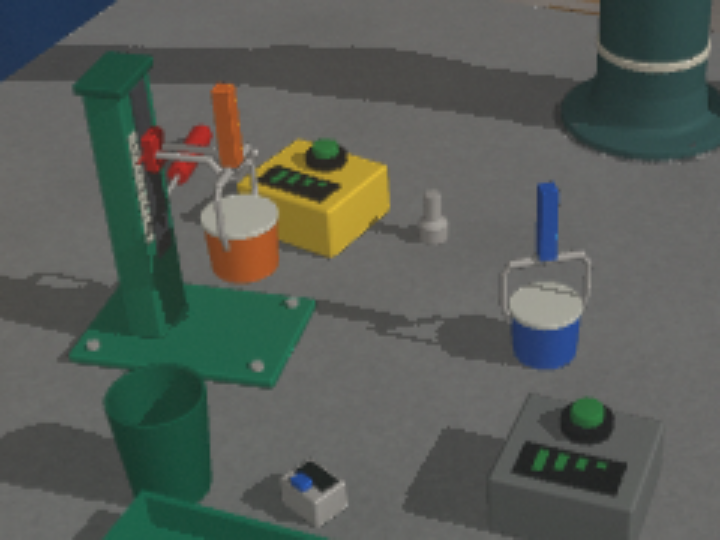

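View pics/btn_two.png

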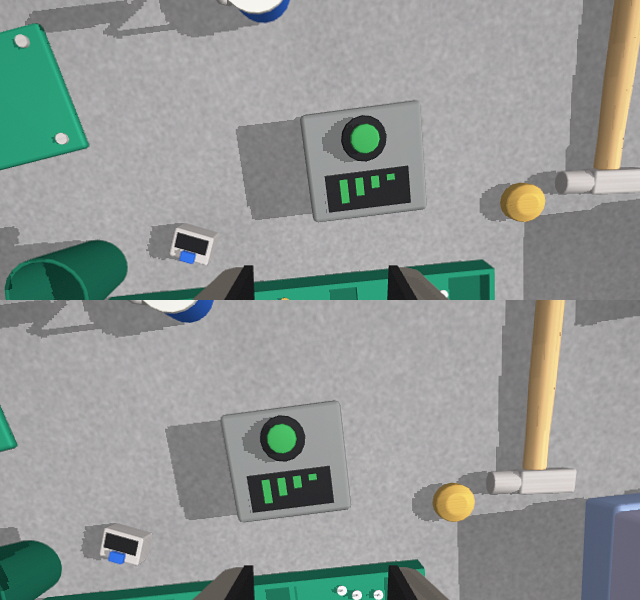

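The tub hangs still. Candidates for the button are the grey box at btn0 (365,138), btn1 (282,138), the pink one and the yellow one. Only the grey one fits the description. I'll get its centre by colour segmentation.

```bash
python3 - <<'E'
from m import *
b=[L("btn0"),L("btn1")];c=[]
for (f,s),g in zip(b,[(365,138),(282,138)]):
    im=f["image"].astype(int);m=((im[...,1]-im[...,0]>50)&(im[...,1]>100)).astype(np.uint8)
    n,lab,st,ce=cv2.connectedComponentsWithStats(m);k=lab[g[1],g[0]];print(k,st[k],ce[k])
    (x,y),r=cv2.minEnclosingCircle(np.argwhere(lab==k)[:,::-1].astype(np.float32));c.append(ce[k]);print(x,y,r)
x,e=T(c[0],c[1],*b);print(x,e)
im=b[0][0]["image"][80:230,280:450,::-1];cv2.imwrite("pics/btnz.png",cv2.resize(im,None,fx=4,fy=4,interpolation=1))
E
```

```text
2 [351 124  29  29 658] [364.83130699 138.03343465]
364.875 138.1875 14.647652626037598
2 [267 124  30  29 670] [281.40597015 138.15373134]
281.3835144042969 138.30682373046875 14.758857727050781
[0.63995109 0.11127724 0.07864687] [np.float64(4.222118845922791e-06), np.float64(4.222118845968276e-06)]
```

View pics/btnz.png

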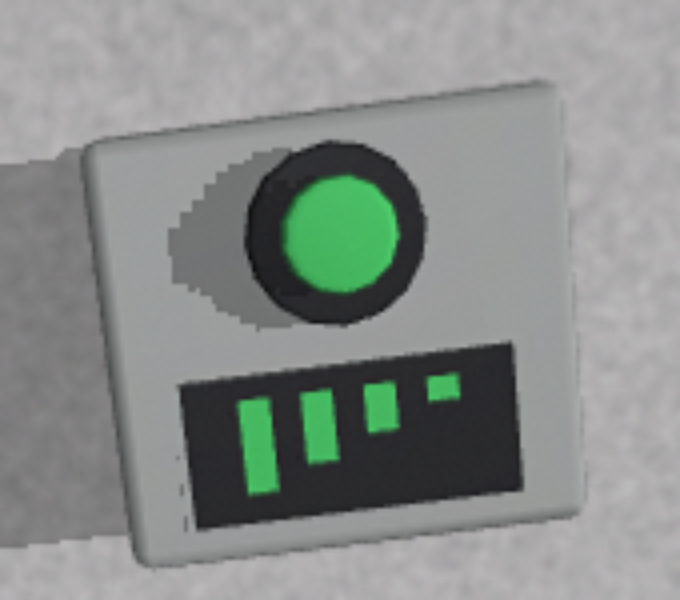

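The crop shows the grey box with a green cap in a black ring, top at (0.640, 0.1113, 0.079). Pressing with closed fingers.

```bash
python3 - <<'E'
from look import *
gripper_to(0.0)
q=down(np.radians(84))
reach([.640,.1113,.13],q)
move_linear([.640,.1113,.10],feed=.06);sleep(.3)
s=get_state();print(s["time"],s["tool_pos"],s["contact_force"])
r=move_linear([.640,.1113,.078],feed=.015,force_limit=9)
s=get_state();print(r,s["time"],s["tool_pos"],s["contact_force"])
sleep(.3)
s=get_state();print(r,s["tool_pos"],s["contact_force"])
f=grab_frame("scene");cv2.imwrite("pics/press_s.png",cv2.resize(f["image"][150:350,150:400,::-1],None,fx=3,fy=3))
E
```

```text
37.5583 [0.6402119  0.11132758 0.10035104] [-0.63506926  0.19535746  0.4280958 ]
False 39.175 [0.64007633 0.11128073 0.07809305] [ 0.09331717  0.27135391 -0.07868215]
False [0.64004219 0.11128301 0.07806025] [ 0.84239589 -0.13593889 -0.95918614]
```

View pics/press_s.png

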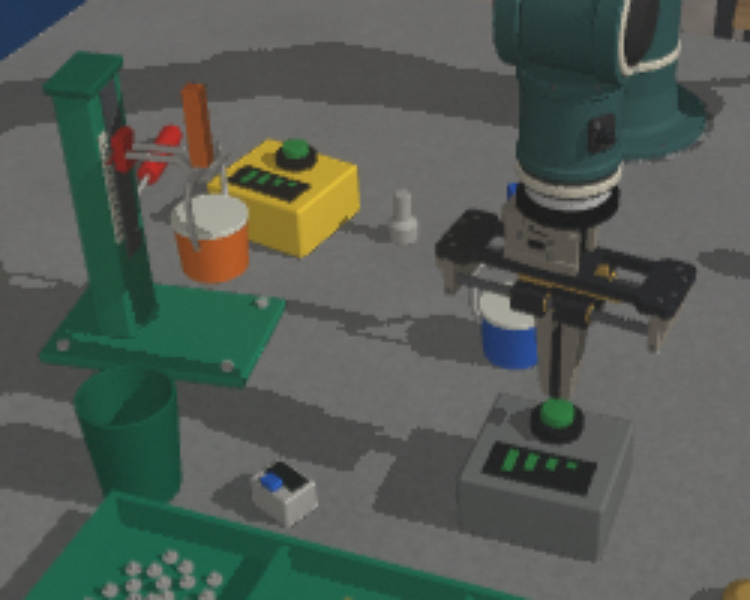

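No contact was felt, although the tips should be at z=0.064. Comparing projections before doing anything else.

```bash
python3 - <<'E'
from look import *
s=get_state();f=grab_frame("scene");W=w2c(f)
print(s["opening"],s["contact_force"],s["tool_pos"],R.from_quat(s["ee_rot"]).as_matrix().round(3).tolist())
p=s["tool_pos"]
print("tip",proj(f,p-[0,0,.014],W),"tcp",proj(f,p,W),"btn",proj(f,[.64,.1113,.0786],W))
cv2.imwrite("pics/p2.png",cv2.resize(f["image"][230:310,290:390,::-1],None,fx=7,fy=7,interpolation=1))
t=grab_frame("top");W=w2c(t);print("top btn",proj(t,[.64,.1113,.0786],W))
w=grab_frame("wrist");cv2.imwrite("pics/p2w.png",w["image"][:,:,::-1])
E
```

```text
0.0005631928987776867 [ 0.05704154 -0.18010157  0.42924343] [0.64001186 0.11130194 0.07802468] [[0.104, 0.995, 0.0], [0.995, -0.104, 0.0], [0.0, 0.0, -1.0]]
tip [[335.474189   291.95503788]] tcp [[335.65570563 287.60702688]] btn [[335.66384482 287.42381498]]
top btn [[315.90769587 208.64139229]]
```

View pics/p2.png

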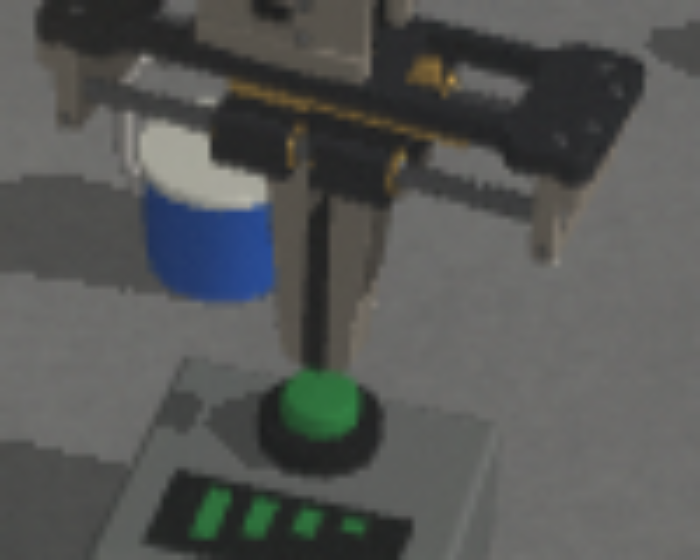

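View pics/p2w.png

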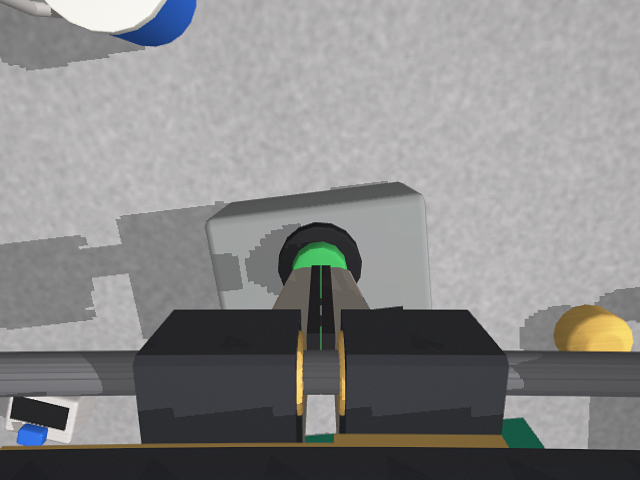

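The networks aren't needed here. Both the scene and wrist pictures show the fingertips still above the cap (scene row ≈283, where 292 was predicted). So the tips really end about 25–30 mm short of the stated length. The same shows in the grip pictures, where only the stem's top was held. Nothing is touched yet, so I continue down with force sensing.

```bash
python3 - <<'E'
from look import *
z=.078
r=False
F0=np.mean([ (sleep(.02),get_state()["contact_force"][2])[1] for _ in range(10)])
print("F0",F0)
for z in np.arange(.074,.0439,-.003):
    r=move_linear([.640,.1113,z],feed=.02,force_limit=9)
    F=np.mean([ (sleep(.02),get_state()["contact_force"][2])[1] for _ in range(5)])
    print(round(z,4),r,get_state()["tool_pos"][2].round(4),F.round(2))
    if r or F-F0>3: break
f=grab_frame("scene");cv2.imwrite("pics/p3.png",cv2.resize(f["image"][230:310,290:390,::-1],None,fx=7,fy=7,interpolation=1));print(get_state()["time"])
E
```

```text
F0 0.17660631260824294
0.074 False 0.0739 0.15
0.071 False 0.0709 0.58
0.068 False 0.0679 0.45
0.065 False 0.0649 -0.03
0.062 False 0.062 0.41
0.059 False 0.0593 2.42
0.056 False 0.0563 4.27
42.625
```

View pics/p3.png

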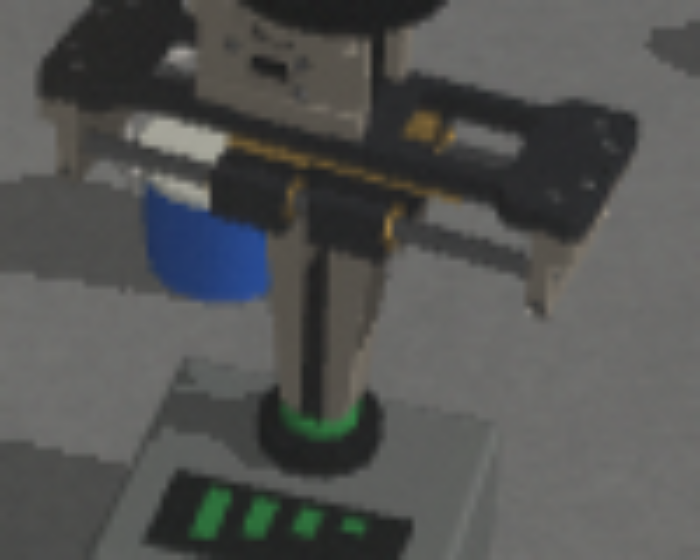

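The tips now sit squarely on the cap and it is partly down, with contact near z≈0.061. Pressing on to the stop, then releasing.

```bash
python3 - <<'E'
from look import *
m=lambda n=8:np.mean([ (sleep(.02),get_state()["contact_force"][2])[1] for _ in range(n)]).round(2)
for z in [.055,.054,.053,.052,.051,.050]:
    r=move_linear([.640,.1113,z],feed=.01,force_limit=12)
    F=m();print(z,r,get_state()["tool_pos"][2].round(4),F)
    if r or F>11: break
sleep(.3);print(m(),get_state()["time"])
f=grab_frame("scene");a=f["image"][230:310,290:390,::-1]
move_linear([.640,.1113,.09],feed=.04)
move_linear([.640,.1113,.2],feed=.12);sleep(.3)
f=grab_frame("scene");cv2.imwrite("pics/fin.png",f["image"][:,:,::-1]);b=f["image"][230:310,290:390,::-1]
cv2.imwrite("pics/p4.png",np.hstack([cv2.resize(x,None,fx=4,fy=4,interpolation=1) for x in (a,b)]))
s=get_state();print(s["time"],s["contact_force"])
E
```

```text
0.055 False 0.0552 4.94
0.054 False 0.0551 10.39
0.053 False 0.055 16.28
16.44 44.2083
46.75 [ 0.28485028  0.02535264 -0.24705486]
```

View pics/p4.png

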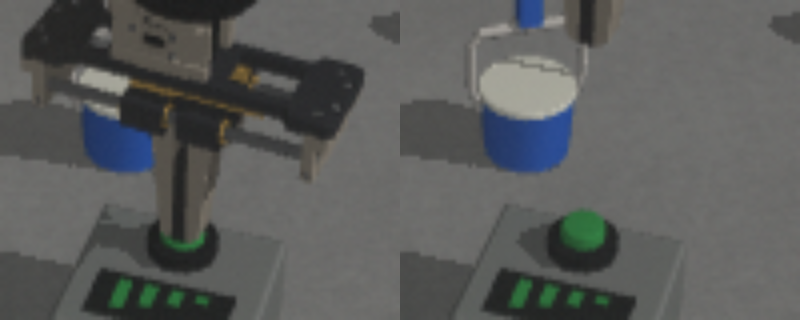

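View pics/fin.png

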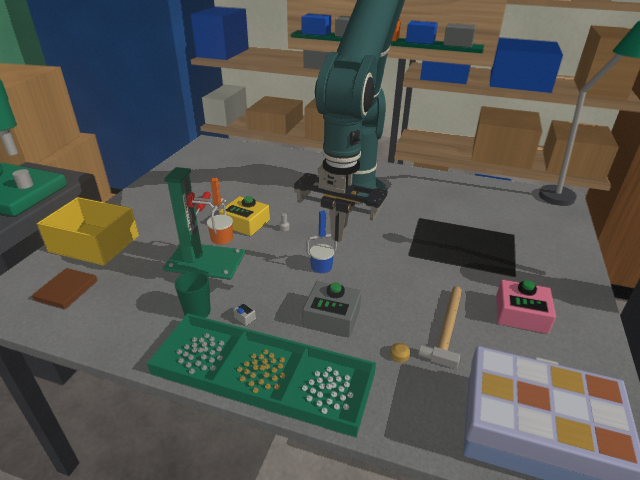

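The button met a hard stop (4.9 N, rising to 16 N with no further travel) and sprang back up. The tub still hangs at scene (220,230) and every bystander is where it was. Handing in.

```bash
python3 -c "
from station import *
print(finish_job(), get_state()['time'])"
```

```text
the job is handed in; nothing more can be done
the job is handed in; nothing more can be done
```

The orange tub is hanging freely on the balance hook, and the grey console's green button was pressed fully and let up. I handed the job in at about 47 s of the 72 s allowed.

- **Hanging:** The load was about 3.8 N (≈0.39 kg). I lowered the tub in slow steps until the force on the hand averaged 0.02 N, then opened the gripper. Pictures 0.3 s apart after release showed no bounce.
- **Button:** Resistance rose to 4.9 N over about 6 mm of travel, then to 16 N with no further movement, which is the bottom stop. The last picture shows the cap back up.
- **Last checks:** The final scene picture shows the tub still hanging, the other things I could see in it in place, and the robot clear of everything.
- **What disagreed:** The fingertips end about 30 mm short of the stated length. My first press, planned from that figure, stopped above the cap without touching it, and I then went down by force feedback. It also means I held the stem only near its top, but the grip did not slip. Positions from the fixed cameras and the wrist camera differed by 2 to 4 mm, so I used the wrist camera's.

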